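# Sweep the spacer collars through the gate

### The job

Sweep the three small steel collars (the flat rings) across the sorting board, through the gate in its fence and into the pocket behind it, one at a time: let each one drop in and lie in the pocket before the next goes through. Push them along the board with the fingers, never pick one up, and leave the solid disc and everything else where it is.

Things in the scene. Friction and masses are not known exactly. Their poses are not given: they have to be found in the camera images.
- board: plywood sorting board, fixed. Origin at table height below the gate's centre; x points through the gate into the pocket (away from the robot, turned up to 0.35 rad), y along the fence, z up. Flat top 75 mm above the table, x = -190 to -6 mm, y = -220 to 220 mm, no rim at back or sides. Wooden fence along the far edge, x = 0 to 8 mm, 15 mm above the top
- gate (a point): centre of the gate at board-top height, 75 mm straight above the board's origin. The gate is a 52 mm wide gap in the fence (y = -26 to 26 mm). The board top ends at board x = -6 mm and drops straight into the pocket: a collar pushed until its centre is past that edge tips and falls in by itself
- pocket (a point): centre of the pocket's floor, 6 mm above the table. The pocket is an open wooden box behind the gate, inside board x = -6 to 64 mm, y = -56 to 56 mm; outer walls 6 mm thick, as high as the board top
- collar_a: one of three like steel spacer collars: a plain flat ring, 36 mm outside, 22 mm hole, 10 mm thick, about 50 g, lying flat on the board 0.11 to 0.14 m from the gate. Origin: centre of its underside
- collar_a_mid (a point): the middle of collar_a, half way up its thickness
- collar_b: one of three like steel spacer collars: a plain flat ring, 36 mm outside, 22 mm hole, 10 mm thick, about 50 g, lying flat on the board 0.11 to 0.14 m from the gate. Origin: centre of its underside
- collar_b_mid (a point): the middle of collar_b, half way up its thickness
- collar_c: one of three like steel spacer collars: a plain flat ring, 36 mm outside, 22 mm hole, 10 mm thick, about 50 g, lying flat on the board 0.11 to 0.14 m from the gate. Origin: centre of its underside
- collar_c_mid (a point): the middle of collar_c, half way up its thickness
- disc: solid steel disc without a hole, 44 mm diameter, 10 mm thick, lying on the board among the collars; it stays. Origin: centre of underside
- jar: small clear jar with a white cap, 38 mm diameter, 45 mm high, standing near the +y end of the fence. Origin: centre of underside
- standoff: aluminium stand-off, 30 mm wide foot, 42 mm high, standing near the -y end of the fence. Origin: centre of underside
- glue: white glue bottle, 54 mm diameter, 150 mm high, on the table to the left. Origin: centre of underside
- planter: terracotta cup, 90 mm wide, 85 mm high, on the table to the right. Origin: centre of underside
Things that resemble listed ones, but are neither listed nor needed, are in the scene too. Several things have the shape of the planter; the one meant has the colours described above.

How it is judged:
By the outcome, as a careful person would: the job done as asked, in the order asked, and still so for the second after the job is handed in, with the robot touching nothing.
It also fails if it takes over 64 s, if anything falls off the work surface, if the arm or the gripper's body presses on something with over 40 N, if the wrist force passes 120 N, or if a joint passes its speed limit or range.

### The arm

A 6-joint arm with a two-finger parallel gripper is mounted at the origin on the work surface. World frame = base frame: x ahead of the robot, y to its left, z up, the work surface at z = 0. Lengths are in m, angles in rad, forces in N, time in s.
With the tool pointing down it reaches from about 0.25 to 0.725 m from the base axis. Payload 4 kg.
Tool frame: the origin (TCP) lies midway between the tips of the shut fingers; the grasp point (between the pads) lies 19 mm behind it; z points along the fingers, y is the line along which they close (so a half turn about z gives the same grasp; the last joint's range is limited). The gripper opens to 85 mm and grips with 20 to 120 N. Pads are 22 mm wide; open, the fingers measure 114 mm over their backs; the gripper's body (76 mm by 85 mm) begins 54 mm behind the grasp point. The pads swing forward as they close: fully open they stand 13 mm farther back than shut.
Start: joints at [0, 0.241, 0.005, 1.335, 0, 1.571], TCP at [0.5, -0, 0.231] pointing down, gripper open.
Joint ranges: [-2.72, 2.72], [-1.05, 1.87], [-1.09, 1.28], [-1.99, 2.15], [-1.42, 1.44], [-3.14, 3.14]. Speed limits (rad/s): [2.79, 2.79, 3.14, 3.14, 3.14, 3.14].

### API

Orientations are given as a unit quaternion [x, y, z, w].
In Python, from workcell import bot gives the robot as it stands. The module is installed in compiled form; this text tells all that it offers.
- The arm moves only by the tool jog_arm, never from a script. Its argument "deltas" is a list of rows, each an object with "fingers": the opening, from 0 (shut) to 1 (fully open); "delta_pos": the shift along the tool's x, y, z normalised to -1 to 1, where 1 is 300 mm, a list of three; "yaw": the turn about the tool's z normalised to -1 to 1, where 1 is pi/4 rad. A call has 1 to 12 rows; each row is the pose to reach, as a shift and turn from the pose commanded when the call began, along the tool's axes at that moment; what a row does not reach only later rows make up. A row lasts 1/10 s, in which the tool goes at most 50 mm and 8.59 degrees, less where a joint would pass 70% of its speed; a pose out of reach is approached as far as the arm can. A call with a number of a shift or a turn outside -1 to 1 is refused whole. A call with a gripper value outside its range is refused whole. The fingers move at their own pace and stop on an object; the grip force is fixed at half the most. Time passes only in rows, so rows that repeat a pose let the fingers close. It gives the time, the measured TCP pose, the force, the opening and the grip force at its end, in the units of the state.
- bot.get_obs(): the state, without advancing time (a new reading comes with each control period).
- bot.camera(name): name is "scene" or "side" or "wrist"; returns a dict with "image" (400x640x3 uint8, red, green, blue), "range_z" (400x640 float32, m along the optical axis (not along the pixel's ray), 0 where there is no reading), "fx", "fy", "cx", "cy" (pixels), "rvec" (rotation vector, rad) and "tvec" (3), from world to camera coordinates, as OpenCV has them. Camera axes: x right, y down, z forward; pixel columns grow to the right and rows downward; lengths in m; the calibration is good to about 2 mm. A picture is of the moment at which its call begins.
- bot.job_done(): hands the job in; it is judged then, once.
The state is a dict: "clock": time; "joint_pos": joint angles; "joint_vel": joint speeds; "tau": joint torques, N m; "eef_pos": TCP position; "tool_rot": TCP orientation; "ft_force": force on the tool from outside, world axes, zero at the start; "ft_torque": the same for the moment, N m; "grip_width": finger opening in m; "grasp_force": force on a finger pad.
Only numpy, scipy, OpenCV 4.12 (cv2) and the standard library are available. Lean on these libraries where they do the work, as an engineer would, in place of code of your own. Each camera call takes 0.05 s, during which the arm holds its last target. There are 200 camera calls.

## Working session

There is one attempt and no reset: what is moved stays moved. The work goes in short steps, Python scripts to look and compute and a tool call to move; the robot and the scene stay as the last step left them, time stands still between calls to the robot, and variables do not carry over. Pictures are saved under pics/ and viewed, at most 10 in all, crops included, and the job is handed in when it is done.

Besides the shell and the picture viewer there is one more tool, called after ">>>" as name(argument=value, ...), one argument or row to a line, values as JSON. jog_arm: Moves the arm, as the interface text tells. Scaled input: -1 to 1 covers 300 mm each way for a shift and pi/4 rad each way for a turn. Its arguments: {"type":"object","properties":{"deltas":{"type":"array","items":{"type":"object","properties":{"fingers":{"type":"number"},"delta_pos":{"type":"array","items":{"type":"number"}},"yaw":{"type":"number"}}}}},"required":["deltas"]}

```bash
mkdir -p pics
cat > h.py <<'E'
import numpy as np, cv2
from workcell import bot
def cam(n):
    c=bot.camera(n); c['R']=cv2.Rodrigues(np.array(c['rvec'],float))[0]; c['t']=np.array(c['tvec'],float).ravel(); return c
def ray(c,u,v,z):
    d=c['R'].T@np.array([(u-c['cx'])/c['fx'],(v-c['cy'])/c['fy'],1]); o=-c['R'].T@c['t']
    return o+d*(z-o[2])/d[2]
def proj(c,p):
    q=c['R']@np.array(p)+c['t']; return c['fx']*q[0]/q[2]+c['cx'],c['fy']*q[1]/q[2]+c['cy']
def save(c,n): cv2.imwrite('pics/'+n,c['image'][:,:,::-1])
E
python3 - <<'E'
from h import *
o=bot.get_obs(); print(o['clock'],o['eef_pos'],o['tool_rot'],o['joint_pos'])
for n in('scene','wrist'):
    c=cam(n); save(c,n+'1.png'); print(n,-c['R'].T@c['t'],c['fx'])
E
```

```text
0.0 [4.99374929e-01 1.23903481e-05 2.30413883e-01] [ 0.70710476  0.70710805 -0.00073286 -0.00072845] [ 2.85676684e-05  2.41406455e-01  3.71816437e-03  1.33517464e+00
 -6.17999767e-06  1.57082024e+00]
scene [ 1.3311902  -0.04796426  0.6013311 ] 370.5466200582105
wrist [0.49978482 0.07061549 0.37299666] 294.06206508582284
```

View pics/scene1.png

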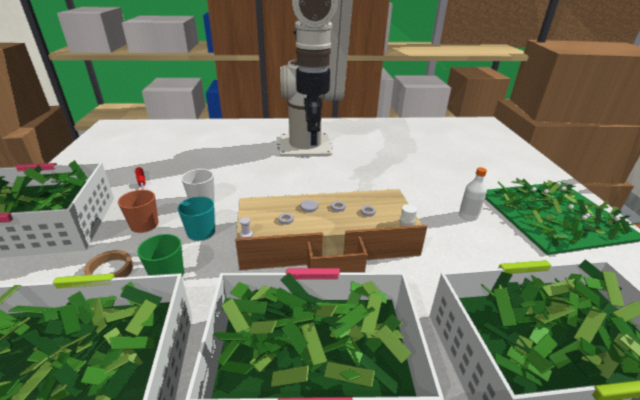

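View pics/wrist1.png

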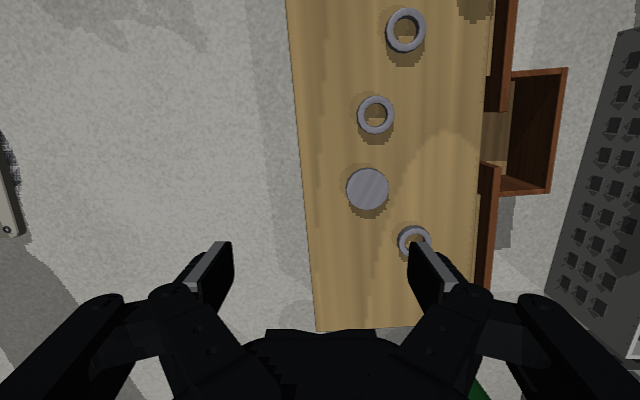

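Scene view: rings at (285,217), (339,206) and (368,211), solid disc at (309,206), standoff (245,227), jar (408,215). Wrist view: rings at (405,30), (376,115) and (413,240, partly behind a finger), disc at (368,189), gate at about (493,137). The only lookalike on the board is the disc, which has no hole. The roll ring at scene (108,264) lies on the table and isn't a collar.

Run:
```python
from h import *
for n in('wrist','scene'):
    c=cam(n); d=c['range_z']; v,u=np.mgrid[:400,:640]
    P=np.stack([(u-c['cx'])/c['fx']*d,(v-c['cy'])/c['fy']*d,d],-1)
    W=(P-c['t'])@c['R']; z=W[...,2]
    hsv=cv2.cvtColor(c['image'],cv2.COLOR_RGB2HSV)
    ok=(d>0)&(W[...,0]>.35)&(W[...,0]<.75)&(abs(W[...,1])<.35)
    m=(ok&(z>.078)&(z<.089)&(hsv[...,1]<75)).astype(np.uint8)
    k,l,s,_=cv2.connectedComponentsWithStats(m)
    for i in range(1,k):
        if s[i,4]>40:
            ys,xs=np.where(l==i); 
            (cu,cv_),r=cv2.minEnclosingCircle(np.stack([xs,ys],1).astype(np.float32))
            print(n,'px',round(cu),round(cv_),round(r,1),'ray',ray(c,cu,cv_,.085)[:2].round(4),'area',s[i,4],'medz',np.median(z[l==i]).round(4))
    f=ok&(hsv[...,0]<12)&(hsv[...,1]>90)&(abs(z-.09)<.004)
    q=W[f][:,:2]
    if len(q)>50:
        vx,vy,x0,y0=cv2.fitLine(q.astype(np.float32),cv2.DIST_HUBER,0,.01,.01).ravel(); 
        e=np.array([vx,vy])*np.sign(vy); s_=(q-[x0,y0])@e; w=(q-[x0,y0])@[e[1],-e[0]]
        g=np.sort(s_[abs(w)<.006]); j=np.argmax(np.diff(g)); 
        print('fence dir',e,'yaw',np.arctan2(-e[0],e[1]),'gap',np.diff(g)[j],'centre',[x0,y0]+e*(g[j]+g[j+1])/2,'ext',g[0],g[-1],len(q))
    b=(ok&(abs(z-.075)<.004)).astype(np.uint8)
    print('board',cv2.minAreaRect(W[b>0][:,:2].astype(np.float32)))
```

```text
wrist px 404 30 23.3 ray [0.5731 0.1373] area 994 medz 0.0846
wrist px 375 114 19.5 ray [0.5514 0.0655] area 744 medz 0.0847
wrist px 367 189 21.6 ray [ 0.5469 -0.0074] area 1417 medz 0.085
wrist px 414 241 17.1 ray [ 0.5994 -0.065 ] area 423 medz 0.0846
fence dir [-0.07666279  0.9970571 ] yaw 0.07673809 gap 0.05251092485731402 centre [0.66910351 0.04220419] ext -0.1287506556545163 0.15364672790326525 1117
board ((0.6140846610069275, -0.0681149959564209), (0.2617470920085907, 0.4819483458995819), 3.8727400302886963)
scene px 198 178 14.4 ray [ 0.4026 -0.3141] area 96 medz 0.0824
scene px 308 206 8.5 ray [ 0.5539 -0.0112] area 154 medz 0.0841
scene px 338 206 6.8 ray [0.5589 0.0617] area 93 medz 0.0833
scene px 368 210 7.0 ray [0.5817 0.134 ] area 96 medz 0.083
scene px 285 218 7.3 ray [ 0.6059 -0.0698] area 101 medz 0.0834
scene px 406 221 7.8 ray [0.6294 0.2195] area 50 medz 0.085
scene px 245 233 6.3 ray [ 0.6607 -0.1594] area 72 medz 0.0814
board ((0.5478710532188416, -0.04584723711013794), (0.60750812292099, 0.39490771293640137), 89.93111419677734)
```

>>> jog_arm(
  deltas=[
    {"fingers": 0.27, "delta_pos": [0.12, 0.013, 0.1], "yaw": 0.19},
    {"fingers": 0.27, "delta_pos": [0.248, 0.026, 0.2], "yaw": 0.38},
    {"fingers": 0.27, "delta_pos": [0.248, 0.026, 0.2], "yaw": 0.57},
    {"fingers": 0.27, "delta_pos": [0.248, 0.026, 0.2], "yaw": 0.76},
    {"fingers": 0.27, "delta_pos": [0.248, 0.026, 0.2], "yaw": 0.95},
    {"fingers": 0.27, "delta_pos": [0.248, 0.026, 0.2], "yaw": 1.0},
    {"fingers": 0.27, "delta_pos": [0.248, 0.026, 0.2], "yaw": 1.0},
  ],
)

```text
clock: 0.9
eef_pos: [0.5076, 0.0745, 0.171]
tool_rot: [0.924, 0.383, -0.0, -0.0]
ft_force: [0.4, 0.1, 0.9]
grip_width: 0.023
grasp_force: 0.0
```

>>> jog_arm(
  deltas=[
    {"fingers": 0.27, "delta_pos": [0, 0, 0], "yaw": 0.19},
    {"fingers": 0.27, "delta_pos": [0, 0, 0], "yaw": 0.38},
    {"fingers": 0.27, "delta_pos": [0, 0, 0], "yaw": 0.57},
    {"fingers": 0.27, "delta_pos": [0, 0, 0], "yaw": 0.76},
    {"fingers": 0.27, "delta_pos": [0, 0, 0], "yaw": 0.95},
    {"fingers": 0.27, "delta_pos": [0, 0, 0], "yaw": 1.0},
    {"fingers": 0.27, "delta_pos": [0, 0, 0], "yaw": 1.0},
  ],
)

```text
clock: 1.6
eef_pos: [0.5097, 0.0353, 0.1712]
tool_rot: [1.0, 0.026, -0.001, -0.015]
ft_force: [-0.0, 0.6, 0.3]
grip_width: 0.0232
grasp_force: 0.0
```

>>> jog_arm(
  deltas=[
    {"fingers": 0.27, "delta_pos": [0, 0, 0], "yaw": 0.15},
    {"fingers": 0.27, "delta_pos": [0, 0, 0], "yaw": 0.26},
    {"fingers": 0.27, "delta_pos": [0, 0, 0], "yaw": 0.26},
    {"fingers": 0.27, "delta_pos": [0, 0, 0], "yaw": 0.26},
  ],
)

```text
clock: 2.0
eef_pos: [0.5054, -0.0178, 0.1714]
tool_rot: [0.999, -0.038, -0.003, -0.036]
ft_force: [-0.1, 0.5, -0.5]
grip_width: 0.023
grasp_force: 0.0
```

```bash
cat >> h.py <<'E'
G=np.array([.6651,.0419]); TH=.0767
def rings(show=True):
    """top-face centres from wrist: mask of grey points at 0.082<z<0.089"""
    c=cam('wrist'); d=c['range_z']; v,u=np.mgrid[:400,:640]
    P=np.stack([(u-c['cx'])/c['fx']*d,(v-c['cy'])/c['fy']*d,d],-1); W=(P-c['t'])@c['R']; z=W[...,2]
    m=((d>0)&(z>.082)&(z<.089)&(cv2.cvtColor(c['image'],cv2.COLOR_RGB2HSV)[...,1]<75)).astype(np.uint8)
    k,l,s,_=cv2.connectedComponentsWithStats(m)
    for i in range(1,k):
        if s[i,4]>80:
            ys,xs=np.where(l==i); q=W[ys,xs,:2].astype(np.float32)
            (a,b),r=cv2.minEnclosingCircle(q); print('px',int(xs.mean()),int(ys.mean()),'world',round(a,4),round(b,4),'r',round(r,4),'board',tob([a,b]).round(4))
    return c
def tob(p):
    d=np.array(p[:2])-G; C,S=np.cos(TH),np.sin(TH); return np.array([C*d[0]+S*d[1],-S*d[0]+C*d[1]])
def st():
    from scipy.spatial.transform import Rotation as Ro
    o=bot.get_obs(); R=Ro.from_quat(o['tool_rot']).as_matrix(); p=np.array(o['eef_pos'])
    print('t',o['clock'],'tcp',p.round(4),'board',tob(p).round(4),'x-ang',np.degrees(np.arctan2(R[1,0],R[0,0])).round(2),'y',R[:2,1].round(3),'w',round(float(o['grip_width']),4),'F',np.round(o['ft_force'],1),'j6',round(float(o['joint_pos'][5]),2))
    return p,R
def to(x,y,z):
    p,R=st(); print('delta',(R.T@(np.array([x,y,z])-p)/.3).round(3))
E
python3 - <<'E'
from h import *
c=rings(); save(c,'wrist2.png'); to(.5073,.0745,.079)
E
```

```text
px 389 65 world 0.6005 -0.0678 r 0.0179 board [-0.0729 -0.1044]
px 24 68 world 0.624 0.2189 r 0.0182 board [-0.0274  0.1797]
px 128 124 world 0.5748 0.1371 r 0.0185 board [-0.0827  0.1019]
px 313 146 world 0.5469 -0.0086 r 0.0219 board [-0.1217 -0.0413]
px 221 147 world 0.5518 0.0647 r 0.018 board [-0.1112  0.0314]
t 2.05 tcp [ 0.5055 -0.0174  0.1714] board [-0.1637 -0.0469] x-ang -4.34 y [-0.076 -0.995] w 0.0229 F [-0.1 -0.5 -0.2] j6 3.14
delta [-0.015 -0.283  0.329]
```

View pics/wrist2.png

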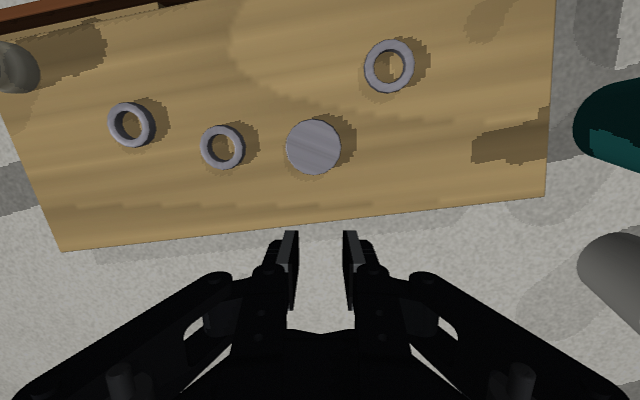

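Wrist view: rings at (389,65), (128,124) and (221,147), disc at (313,146). Joint 6 reached its limit this way round, so I'll turn the other way, with the tool's -x leading.

>>> jog_arm(
  deltas=[
    {"fingers": 0.27, "delta_pos": [0, 0, 0], "yaw": -0.19},
    {"fingers": 0.27, "delta_pos": [0, 0, 0], "yaw": -0.38},
    {"fingers": 0.27, "delta_pos": [0, 0, 0], "yaw": -0.57},
    {"fingers": 0.27, "delta_pos": [0, 0, 0], "yaw": -0.76},
    {"fingers": 0.27, "delta_pos": [0, 0, 0], "yaw": -0.95},
    {"fingers": 0.27, "delta_pos": [0, 0, 0], "yaw": -1.0},
  ],
)

```text
clock: 2.65
eef_pos: [0.5056, -0.0164, 0.1714]
tool_rot: [0.936, 0.35, 0.011, -0.034]
ft_force: [0.6, 0.4, -0.1]
grip_width: 0.0232
grasp_force: 0.0
```

>>> jog_arm(
  deltas=[
    {"fingers": 0.27, "delta_pos": [0, 0, 0], "yaw": -0.19},
    {"fingers": 0.27, "delta_pos": [0, 0, 0], "yaw": -0.38},
    {"fingers": 0.27, "delta_pos": [0, 0, 0], "yaw": -0.57},
    {"fingers": 0.27, "delta_pos": [0, 0, 0], "yaw": -0.76},
    {"fingers": 0.27, "delta_pos": [0, 0, 0], "yaw": -0.95},
    {"fingers": 0.27, "delta_pos": [0, 0, 0], "yaw": -1.0},
  ],
)

```text
clock: 3.25
eef_pos: [0.5056, -0.0164, 0.1714]
tool_rot: [0.731, 0.681, 0.023, -0.027]
ft_force: [0.4, -1.3, -0.1]
grip_width: 0.0231
grasp_force: 0.0
```

>>> jog_arm(
  deltas=[
    {"fingers": 0.27, "delta_pos": [0, 0, 0], "yaw": -0.19},
    {"fingers": 0.27, "delta_pos": [0, 0, 0], "yaw": -0.38},
    {"fingers": 0.27, "delta_pos": [0, 0, 0], "yaw": -0.57},
    {"fingers": 0.27, "delta_pos": [0, 0, 0], "yaw": -0.76},
    {"fingers": 0.27, "delta_pos": [0, 0, 0], "yaw": -0.95},
    {"fingers": 0.27, "delta_pos": [0, 0, 0], "yaw": -1.0},
    {"fingers": 0.27, "delta_pos": [0, 0, 0], "yaw": -1.0},
  ],
)

```text
clock: 3.95
eef_pos: [0.5056, -0.0166, 0.1714]
tool_rot: [0.417, 0.908, 0.032, -0.016]
ft_force: [0.2, -0.6, -0.3]
grip_width: 0.0233
grasp_force: 0.0
```

```bash
python3 -c "
from h import *
to(.5078,.0740,.079)"
```

```text
t 3.95 tcp [ 0.5056 -0.0166  0.1714] board [-0.1635 -0.0461] x-ang 130.79 y [0.758 0.651] w 0.0233 F [ 0.2 -0.6 -0.3] j6 0.78
delta [0.206 0.188 0.329]
```

>>> jog_arm(
  deltas=[
    {"fingers": 0.27, "delta_pos": [0.1, 0.09, 0], "yaw": -0.19},
    {"fingers": 0.27, "delta_pos": [0.206, 0.188, 0], "yaw": -0.38},
    {"fingers": 0.27, "delta_pos": [0.206, 0.188, 0], "yaw": -0.57},
    {"fingers": 0.27, "delta_pos": [0.206, 0.188, 0], "yaw": -0.76},
    {"fingers": 0.27, "delta_pos": [0.206, 0.188, 0.0], "yaw": -0.833},
    {"fingers": 0.27, "delta_pos": [0.206, 0.188, 0.14], "yaw": -0.833},
    {"fingers": 0.27, "delta_pos": [0.206, 0.188, 0.25], "yaw": -0.833},
    {"fingers": 0.27, "delta_pos": [0.206, 0.188, 0.3], "yaw": -0.833},
    {"fingers": 0.27, "delta_pos": [0.206, 0.188, 0.329], "yaw": -0.833},
    {"fingers": 0.27, "delta_pos": [0.206, 0.188, 0.329], "yaw": -0.833},
  ],
)

```text
clock: 4.95
eef_pos: [0.5072, 0.0731, 0.078]
tool_rot: [0.104, 0.994, 0.035, -0.006]
ft_force: [-0.8, -0.9, -0.1]
grip_width: 0.0231
grasp_force: 0.0
```

```bash
python3 -c "
from h import *
to(.643,.046,.079)
c=cam('side'); save(c,'side1.png')"
```

```text
t 4.95 tcp [0.5072 0.0731 0.078 ] board [-0.155   0.0432] x-ang 168.13 y [0.206 0.976] w 0.0231 F [-0.8 -0.9 -0.1] j6 0.31
delta [-0.461  0.006 -0.012]
```

View pics/side1.png

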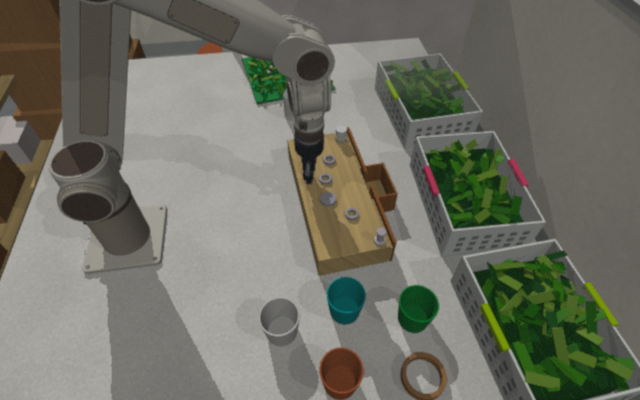

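The side view shows the fingers on the board at (308,175), behind the ring at (326,179), with the pocket at (378,188). Now I'll push collar B.

>>> jog_arm(
  deltas=[
    {"fingers": 0.27, "delta_pos": [-0.03, 0, -0.003], "yaw": 0},
    {"fingers": 0.27, "delta_pos": [-0.06, 0.001, -0.003], "yaw": 0},
    {"fingers": 0.27, "delta_pos": [-0.09, 0.001, -0.004], "yaw": 0},
    {"fingers": 0.27, "delta_pos": [-0.12, 0.002, -0.004], "yaw": 0},
    {"fingers": 0.27, "delta_pos": [-0.15, 0.002, -0.005], "yaw": 0},
    {"fingers": 0.27, "delta_pos": [-0.18, 0.002, -0.006], "yaw": 0},
    {"fingers": 0.27, "delta_pos": [-0.21, 0.003, -0.007], "yaw": 0},
    {"fingers": 0.27, "delta_pos": [-0.24, 0.003, -0.008], "yaw": 0},
    {"fingers": 0.27, "delta_pos": [-0.27, 0.004, -0.009], "yaw": 0},
    {"fingers": 0.27, "delta_pos": [-0.29, 0.004, -0.01], "yaw": 0},
    {"fingers": 0.27, "delta_pos": [-0.31, 0.004, -0.01], "yaw": 0},
    {"fingers": 0.27, "delta_pos": [-0.32, 0.004, -0.01], "yaw": 0},
  ],
)

```text
clock: 6.2
eef_pos: [0.6026, 0.0535, 0.0801]
tool_rot: [0.104, 0.994, 0.035, -0.005]
ft_force: [0.0, 1.0, 0.1]
grip_width: 0.0229
grasp_force: 0.2
```

```bash
python3 -c "
from h import *
to(.643,.046,.079)
a=cam('scene')['image'][170:290,220:440]; b=cam('side')['image'][110:280,270:430]
a=cv2.resize(a,None,fx=2,fy=2); b=cv2.resize(b,(0,0),fx=240/170,fy=240/170)
cv2.imwrite('pics/p1.png',np.hstack([a,b])[:,:,::-1])"
```

```text
t 6.2 tcp [0.6026 0.0535 0.0801] board [-0.0615  0.0163] x-ang 168.08 y [0.207 0.976] w 0.0229 F [0.  1.  0.1] j6 0.26
delta [-0.137  0.003  0.002]
```

View pics/p1.png

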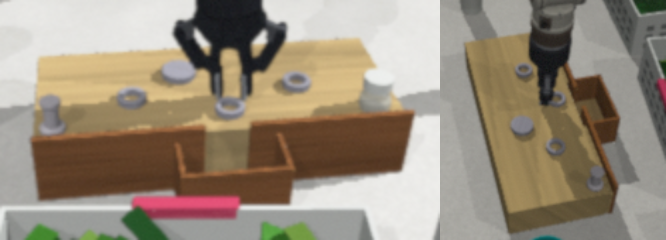

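Collar B sits in the fork at crop pixel (230,107), lined up with the gate gap at 205–250.

>>> jog_arm(
  deltas=[
    {"fingers": 0.27, "delta_pos": [-0.025, 0, 0], "yaw": 0},
    {"fingers": 0.27, "delta_pos": [-0.05, 0.001, 0], "yaw": 0},
    {"fingers": 0.27, "delta_pos": [-0.075, 0.001, 0], "yaw": 0},
    {"fingers": 0.27, "delta_pos": [-0.1, 0.002, 0], "yaw": 0},
    {"fingers": 0.27, "delta_pos": [-0.12, 0.002, 0], "yaw": 0},
    {"fingers": 0.27, "delta_pos": [-0.135, 0.002, 0], "yaw": 0},
    {"fingers": 0.27, "delta_pos": [-0.14, 0.002, 0], "yaw": 0},
    {"fingers": 0.27, "delta_pos": [-0.14, 0.002, 0], "yaw": 0},
    {"fingers": 0.27, "delta_pos": [-0.14, 0.002, 0], "yaw": 0},
    {"fingers": 0.27, "delta_pos": [-0.06, 0.002, 0], "yaw": 0},
    {"fingers": 0.27, "delta_pos": [-0.06, 0.002, -0.15], "yaw": 0},
    {"fingers": 0.27, "delta_pos": [-0.06, 0.002, -0.22], "yaw": 0},
  ],
)

```text
clock: 7.5
eef_pos: [0.618, 0.0459, 0.1468]
tool_rot: [0.104, 0.994, 0.035, -0.006]
ft_force: [0.7, -0.1, 0.9]
grip_width: 0.0233
grasp_force: 0.0
```

```bash
cat >> h.py <<'E'
def pair(n):
    a=cam('scene')['image'][170:290,220:440]; b=cam('side')['image'][110:280,270:430]
    a=cv2.resize(a,None,fx=2,fy=2); b=cv2.resize(b,(0,0),fx=240/170,fy=240/170)
    cv2.imwrite('pics/'+n,np.hstack([a,b])[:,:,::-1])
def app(p,q,off):
    "TCP pose off metres short of ring centre p (board) pushing towards board q; tool -x leads if lead<0"
    p,q=np.array(p),np.array(q); u=(q-p)/np.linalg.norm(q-p); w=p-u*off
    C,S=np.cos(TH),np.sin(TH); xy=G+np.array([C*w[0]-S*w[1],S*w[0]+C*w[1]])
    return xy, np.degrees(np.arctan2(u[1],u[0])+TH)
E
python3 -c "
from h import *
pair('p2.png')
for p,q in(((-.0729,-.1035),(-.05,0)),((-.0830,.102),(-.05,0))):
  for off in(.055,.0255): print(*app(p,q if off>.05 else q,off))
  print('end',*app(q,2*np.array(q)-p,.0245))
xy,a=app((-.0729,-.1035),(-.05,0),.05); to(*xy,.13)"
```

```text
[ 0.59261305 -0.12133547] 81.9185425076556
[ 0.59676018 -0.09212842] 81.9185425076556
end [0.61180277 0.01381206] 81.9185425076556
[0.55363821 0.18811859] -67.67749394933935
[0.56484289 0.1608293 ] -67.67749394933935
end [0.60594142 0.06073274] -67.67749394933935
t 7.6 tcp [0.6221 0.0458 0.1503] board [-0.0426  0.0072] x-ang 168.09 y [0.207 0.976] w 0.0229 F [0.5 0.  0.1] j6 0.25
delta [-0.018 -0.552  0.028]
```

View pics/p2.png

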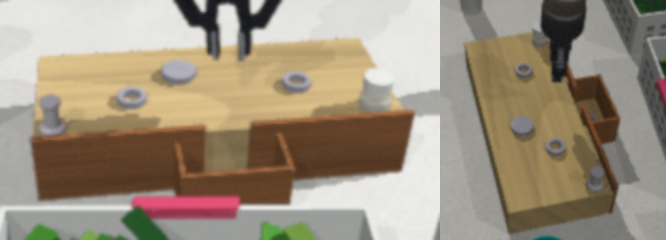

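Collar B is off the board and in the pocket; the others haven't moved. Next is collar A.

>>> jog_arm(
  deltas=[
    {"fingers": 0.27, "delta_pos": [0.0, 0, 0], "yaw": 0.19},
    {"fingers": 0.27, "delta_pos": [0, 0, 0], "yaw": 0.38},
    {"fingers": 0.27, "delta_pos": [0, 0, 0], "yaw": 0.57},
    {"fingers": 0.27, "delta_pos": [0, 0, 0], "yaw": 0.76},
    {"fingers": 0.27, "delta_pos": [0, 0, 0], "yaw": 0.95},
    {"fingers": 0.27, "delta_pos": [0, 0, 0], "yaw": 1.0},
  ],
)

```text
clock: 8.2
eef_pos: [0.6194, 0.0459, 0.1449]
tool_rot: [0.478, 0.878, 0.03, -0.019]
ft_force: [0.3, 0.6, -1.1]
grip_width: 0.0235
grasp_force: 0.0
```

>>> jog_arm(
  deltas=[
    {"fingers": 0.27, "delta_pos": [0.0, 0, 0], "yaw": 0.19},
    {"fingers": 0.27, "delta_pos": [0, 0, 0], "yaw": 0.24},
    {"fingers": 0.27, "delta_pos": [0, 0, 0], "yaw": 0.24},
  ],
)

```text
clock: 8.5
eef_pos: [0.6194, 0.0459, 0.1449]
tool_rot: [0.557, 0.83, 0.028, -0.022]
ft_force: [0.3, -0.6, 0.2]
grip_width: 0.0234
grasp_force: 0.0
```

```bash
python3 -c "
from h import *
to(.5536,.1881,.13);to(.5536,.1881,.079);c=rings()"
```

```text
t 8.5 tcp [0.6194 0.0459 0.1449] board [-0.0452  0.0074] x-ang 112.32 y [0.925 0.378] w 0.0234 F [ 0.3 -0.6  0.2] j6 1.22
delta [ 0.517 -0.025  0.084]
t 8.5 tcp [0.6194 0.0459 0.1449] board [-0.0452  0.0074] x-ang 112.32 y [0.925 0.378] w 0.0234 F [ 0.3 -0.6  0.2] j6 1.22
delta [ 0.506 -0.029  0.254]
px 307 65 world 0.5747 0.1375 r 0.0179 board [-0.0828  0.1023]
px 591 270 world 0.8334 0.0817 r 0.0662 board [0.1708 0.0268]
px 200 243 world 0.5474 -0.0085 r 0.0224 board [-0.1212 -0.0413]
```

>>> jog_arm(
  deltas=[
    {"fingers": 0.27, "delta_pos": [0.16, -0.008, 0.03], "yaw": 0},
    {"fingers": 0.27, "delta_pos": [0.32, -0.016, 0.05], "yaw": 0},
    {"fingers": 0.27, "delta_pos": [0.45, -0.025, 0.06], "yaw": 0},
    {"fingers": 0.27, "delta_pos": [0.51, -0.027, 0.06], "yaw": 0},
    {"fingers": 0.27, "delta_pos": [0.51, -0.027, 0.06], "yaw": 0},
    {"fingers": 0.27, "delta_pos": [0.507, -0.028, 0.15], "yaw": 0},
    {"fingers": 0.27, "delta_pos": [0.506, -0.029, 0.22], "yaw": 0},
    {"fingers": 0.27, "delta_pos": [0.506, -0.029, 0.25], "yaw": 0},
    {"fingers": 0.27, "delta_pos": [0.506, -0.029, 0.25], "yaw": 0},
    {"fingers": 0.27, "delta_pos": [0.506, -0.029, 0.25], "yaw": 0},
  ],
)

```text
clock: 9.55
eef_pos: [0.5549, 0.1876, 0.0815]
tool_rot: [0.557, 0.83, 0.029, -0.021]
ft_force: [0.5, 0.6, -0.5]
grip_width: 0.0228
grasp_force: 0.0
```

```bash
python3 -c "
from h import *
to(.6055,.0610,.080)"
```

```text
t 9.55 tcp [0.5549 0.1876 0.0815] board [-0.0987  0.1537] x-ang 112.27 y [0.926 0.377] w 0.0228 F [ 0.5  0.6 -0.5] j6 1.47
delta [-0.454 -0.003 -0.026]
```

>>> jog_arm(
  deltas=[
    {"fingers": 0.27, "delta_pos": [-0.04, 0, 0.005], "yaw": 0},
    {"fingers": 0.27, "delta_pos": [-0.08, 0, 0.003], "yaw": 0},
    {"fingers": 0.27, "delta_pos": [-0.12, -0.001, 0.0], "yaw": 0},
    {"fingers": 0.27, "delta_pos": [-0.16, -0.001, -0.003], "yaw": 0},
    {"fingers": 0.27, "delta_pos": [-0.2, -0.001, -0.006], "yaw": 0},
    {"fingers": 0.27, "delta_pos": [-0.24, -0.001, -0.009], "yaw": 0},
    {"fingers": 0.27, "delta_pos": [-0.28, -0.002, -0.012], "yaw": 0},
    {"fingers": 0.27, "delta_pos": [-0.32, -0.002, -0.015], "yaw": 0},
    {"fingers": 0.27, "delta_pos": [-0.36, -0.002, -0.018], "yaw": 0},
    {"fingers": 0.27, "delta_pos": [-0.4, -0.003, -0.021], "yaw": 0},
    {"fingers": 0.27, "delta_pos": [-0.43, -0.003, -0.024], "yaw": 0},
    {"fingers": 0.27, "delta_pos": [-0.45, -0.003, -0.026], "yaw": 0},
  ],
)

```text
clock: 10.75
eef_pos: [0.6048, 0.0614, 0.0795]
tool_rot: [0.557, 0.83, 0.029, -0.021]
ft_force: [-0.9, 0.2, -0.3]
grip_width: 0.0226
grasp_force: 0.2
```

>>> jog_arm(
  deltas=[
    {"fingers": 0.27, "delta_pos": [0, 0, 0], "yaw": 0},
    {"fingers": 0.27, "delta_pos": [0.1, 0, 0], "yaw": 0},
    {"fingers": 0.27, "delta_pos": [0.1, 0, -0.15], "yaw": 0},
    {"fingers": 0.27, "delta_pos": [0.1, 0, -0.25], "yaw": 0.0},
    {"fingers": 0.27, "delta_pos": [0.15, 0, -0.25], "yaw": -0.19},
    {"fingers": 0.27, "delta_pos": [0.15, 0, -0.25], "yaw": -0.38},
    {"fingers": 0.27, "delta_pos": [0.15, 0, -0.25], "yaw": -0.57},
    {"fingers": 0.27, "delta_pos": [0.15, 0, -0.25], "yaw": -0.76},
    {"fingers": 0.27, "delta_pos": [0.15, 0, -0.25], "yaw": -0.95},
    {"fingers": 0.27, "delta_pos": [0.15, 0, -0.25], "yaw": -1},
  ],
)

```text
clock: 11.75
eef_pos: [0.5874, 0.0992, 0.1575]
tool_rot: [0.195, 0.98, 0.035, -0.008]
ft_force: [-0.3, 0.2, -0.3]
grip_width: 0.0228
grasp_force: 0.0
```

```bash
python3 -c "
from h import *
st(); c=rings(); s=cam('scene'); 
b=s['image'][170:290,220:440]; m=cv2.resize(b,None,fx=2,fy=2); w=cv2.resize(c['image'],(384,240))
cv2.imwrite('pics/p3.png',np.hstack([m[:,:416],w])[:,:,::-1][:,:800])"
```

```text
t 11.75 tcp [0.5874 0.0992 0.1575] board [-0.0731  0.063 ] x-ang 157.56 y [0.383 0.922] w 0.0228 F [-0.3  0.2 -0.3] j6 0.52
px 462 180 world 0.6222 0.2213 r 0.0187 board [-0.029   0.1821]
px 161 213 world 0.5468 -0.0082 r 0.0224 board [-0.1218 -0.0409]
px 248 257 world 0.611 0.0371 r 0.0175 board [-0.0543 -0.0006]
px 129 298 world 0.6009 -0.0667 r 0.0184 board [-0.0724 -0.1033]
px 611 352 world 0.8342 0.3039 r 0.0297 board [0.1887 0.2482]
```

View pics/p3.png

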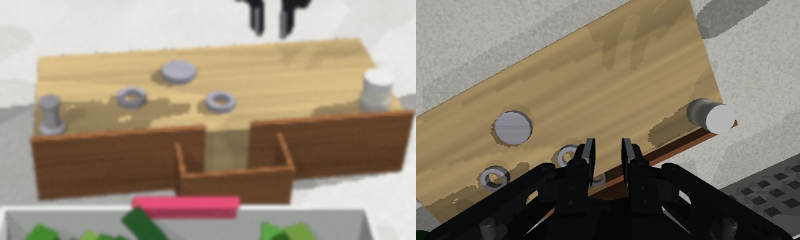

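Collar A is staged at board (-54, -1) mm. It shows at crop pixel (220,101), in front of the gate; everything else is unmoved.

>>> jog_arm(
  deltas=[
    {"fingers": 0.27, "delta_pos": [0, 0, 0], "yaw": -0.19},
    {"fingers": 0.27, "delta_pos": [0, 0, 0], "yaw": -0.38},
    {"fingers": 0.27, "delta_pos": [0, 0, 0], "yaw": -0.53},
    {"fingers": 0.27, "delta_pos": [0, 0, 0], "yaw": -0.53},
  ],
)

```text
clock: 12.25
eef_pos: [0.5876, 0.0989, 0.1575]
tool_rot: [-0.009, 0.999, 0.036, -0.001]
ft_force: [0.1, -0.4, 0.1]
grip_width: 0.0229
grasp_force: 0.0
```

```bash
python3 -c "
from h import *
C,S=np.cos(TH),np.sin(TH)
for w in((-.086,.003),(-.019,-.001)):
  xy=G+np.array([C*w[0]-S*w[1],S*w[0]+C*w[1]]); to(*xy,.0795)"
```

```text
t 12.25 tcp [0.5876 0.0989 0.1575] board [-0.0729  0.0628] x-ang -178.93 y [-0.018  0.997] w 0.0229 F [ 0.1 -0.4  0.1] j6 0.11
delta [ 0.031 -0.22   0.245]
t 12.25 tcp [0.5876 0.0989 0.1575] board [-0.0729  0.0628] x-ang -178.93 y [-0.018  0.997] w 0.0229 F [ 0.1 -0.4  0.1] j6 0.11
delta [-0.192 -0.22   0.245]
```

>>> jog_arm(
  deltas=[
    {"fingers": 0.27, "delta_pos": [0.02, -0.12, 0.05], "yaw": 0},
    {"fingers": 0.27, "delta_pos": [0.033, -0.22, 0.08], "yaw": 0},
    {"fingers": 0.27, "delta_pos": [0.033, -0.22, 0.1], "yaw": 0},
    {"fingers": 0.27, "delta_pos": [0.033, -0.22, 0.12], "yaw": 0},
    {"fingers": 0.27, "delta_pos": [0.031, -0.22, 0.18], "yaw": 0},
    {"fingers": 0.27, "delta_pos": [0.031, -0.22, 0.225], "yaw": 0},
    {"fingers": 0.27, "delta_pos": [0.031, -0.22, 0.245], "yaw": 0},
    {"fingers": 0.27, "delta_pos": [0.031, -0.22, 0.245], "yaw": 0},
  ],
)

```text
clock: 13.05
eef_pos: [0.5789, 0.0388, 0.0787]
tool_rot: [-0.01, 0.999, 0.036, -0.002]
ft_force: [0.4, 0.6, 0.5]
grip_width: 0.0228
grasp_force: 0.0
```

```bash
python3 -c "
from h import *
C,S=np.cos(TH),np.sin(TH)
for w in((-.019,-.001),):
  xy=G+np.array([C*w[0]-S*w[1],S*w[0]+C*w[1]]); to(*xy,.0795)
rings()"
```

```text
t 13.05 tcp [0.5789 0.0388 0.0787] board [-0.0862  0.0035] x-ang -178.86 y [-0.02   0.997] w 0.0228 F [0.4 0.6 0.5] j6 0.01
delta [-0.224 -0.002 -0.004]
px 221 188 world 0.5469 -0.0082 r 0.0222 board [-0.1217 -0.0409]
px 110 290 world 0.6005 -0.0674 r 0.0188 board [-0.0728 -0.104 ]
px 319 306 world 0.6139 0.0391 r 0.0181 board [-0.0513  0.0011]
px 610 306 world 0.624 0.2215 r 0.019 board [-0.0272  0.1822]
```

Clear of the disc, with collar A centred ahead at (-51, 1). Pushing it in.

>>> jog_arm(
  deltas=[
    {"fingers": 0.27, "delta_pos": [-0.025, 0, 0], "yaw": 0},
    {"fingers": 0.27, "delta_pos": [-0.05, 0, -0.001], "yaw": 0},
    {"fingers": 0.27, "delta_pos": [-0.075, -0.001, -0.002], "yaw": 0},
    {"fingers": 0.27, "delta_pos": [-0.1, -0.001, -0.003], "yaw": 0},
    {"fingers": 0.27, "delta_pos": [-0.125, -0.001, -0.003], "yaw": 0},
    {"fingers": 0.27, "delta_pos": [-0.15, -0.001, -0.004], "yaw": 0},
    {"fingers": 0.27, "delta_pos": [-0.175, -0.002, -0.004], "yaw": 0},
    {"fingers": 0.27, "delta_pos": [-0.2, -0.002, -0.004], "yaw": 0},
    {"fingers": 0.27, "delta_pos": [-0.22, -0.002, -0.004], "yaw": 0},
    {"fingers": 0.27, "delta_pos": [-0.228, -0.002, -0.004], "yaw": 0},
    {"fingers": 0.27, "delta_pos": [-0.228, -0.002, -0.004], "yaw": 0},
    {"fingers": 0.27, "delta_pos": [-0.228, -0.002, -0.004], "yaw": 0},
  ],
)

```text
clock: 14.3
eef_pos: [0.6476, 0.0385, 0.0804]
tool_rot: [-0.01, 0.999, 0.036, -0.001]
ft_force: [0.0, 0.4, 0.8]
grip_width: 0.0232
grasp_force: 0.0
```

>>> jog_arm(
  deltas=[
    {"fingers": 0.27, "delta_pos": [0.06, 0, 0], "yaw": 0},
    {"fingers": 0.27, "delta_pos": [0.06, 0, -0.15], "yaw": 0},
    {"fingers": 0.27, "delta_pos": [0.06, 0, -0.25], "yaw": 0.0},
    {"fingers": 0.27, "delta_pos": [0.06, 0, -0.25], "yaw": 0.19},
    {"fingers": 0.27, "delta_pos": [0.06, 0, -0.25], "yaw": 0.38},
    {"fingers": 0.27, "delta_pos": [0.06, 0, -0.25], "yaw": 0.57},
    {"fingers": 0.27, "delta_pos": [0.06, 0, -0.25], "yaw": 0.76},
    {"fingers": 0.27, "delta_pos": [0.06, 0, -0.25], "yaw": 0.95},
    {"fingers": 0.27, "delta_pos": [0.06, 0, -0.25], "yaw": 1},
    {"fingers": 0.27, "delta_pos": [0.06, 0, -0.25], "yaw": 1},
  ],
)

```text
clock: 15.3
eef_pos: [0.6297, 0.0328, 0.1555]
tool_rot: [0.373, 0.927, 0.032, -0.015]
ft_force: [-0.1, -0.0, 1.0]
grip_width: 0.023
grasp_force: 0.0
```

```bash
python3 -c "
from h import *
st(); rings(); pair('p4.png')"
```

```text
t 15.3 tcp [0.6297 0.0328 0.1555] board [-0.036  -0.0063] x-ang 136.19 y [0.693 0.719] w 0.023 F [-0.1 -0.   1. ] j6 0.78
px 490 27 world 0.6238 0.2161 r 0.0175 board [-0.0278  0.1768]
px 196 169 world 0.5471 -0.0083 r 0.0221 board [-0.1215 -0.041 ]
px 195 263 world 0.6004 -0.0668 r 0.018 board [-0.0729 -0.1034]
px 554 303 world 0.8347 0.1211 r 0.0343 board [0.1752 0.0659]
px 625 340 world 0.9188 0.1467 r 0.0317 board [0.261  0.0851]
```

View pics/p4.png

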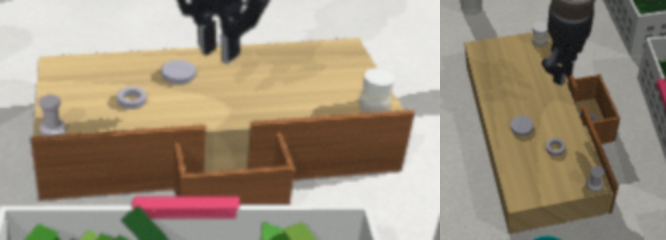

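Collar A is in the pocket too; only collar C (crop 132,97) and the disc (179,72) remain on the board.

>>> jog_arm(
  deltas=[
    {"fingers": 0.27, "delta_pos": [0, 0, 0], "yaw": 0.19},
    {"fingers": 0.27, "delta_pos": [0, 0, 0], "yaw": 0.38},
    {"fingers": 0.27, "delta_pos": [0, 0, 0], "yaw": 0.57},
    {"fingers": 0.27, "delta_pos": [0, 0, 0], "yaw": 0.76},
    {"fingers": 0.27, "delta_pos": [0, 0, 0], "yaw": 0.95},
    {"fingers": 0.27, "delta_pos": [0, 0, 0], "yaw": 1},
    {"fingers": 0.27, "delta_pos": [0, 0, 0], "yaw": 1},
  ],
)

```text
clock: 16.15
eef_pos: [0.63, 0.0328, 0.1554]
tool_rot: [0.7, 0.714, 0.024, -0.026]
ft_force: [-0.0, 0.1, -0.4]
grip_width: 0.0231
grasp_force: 0.0
```

>>> jog_arm(
  deltas=[
    {"fingers": 0.27, "delta_pos": [0, 0, 0], "yaw": 0.19},
    {"fingers": 0.27, "delta_pos": [0, 0, 0], "yaw": 0.207},
    {"fingers": 0.27, "delta_pos": [0, 0, 0], "yaw": 0.207},
  ],
)

```text
clock: 16.45
eef_pos: [0.63, 0.0328, 0.1554]
tool_rot: [0.754, 0.655, 0.022, -0.028]
ft_force: [-0.1, -0.6, -0.3]
grip_width: 0.0233
grasp_force: 0.0
```

```bash
python3 -c "
from h import *
to(.5926,-.1213,.0795)"
```

```text
t 16.45 tcp [0.63   0.0328 0.1554] board [-0.0357 -0.0063] x-ang 81.95 y [ 0.99  -0.139] w 0.0233 F [-0.1 -0.6 -0.3] j6 1.73
delta [-0.543 -0.049  0.216]
```

>>> jog_arm(
  deltas=[
    {"fingers": 0.27, "delta_pos": [-0.15, -0.02, 0], "yaw": 0},
    {"fingers": 0.27, "delta_pos": [-0.3, -0.03, 0], "yaw": 0},
    {"fingers": 0.27, "delta_pos": [-0.45, -0.04, 0], "yaw": 0},
    {"fingers": 0.27, "delta_pos": [-0.54, -0.049, 0], "yaw": 0},
    {"fingers": 0.27, "delta_pos": [-0.545, -0.049, 0.03], "yaw": 0},
    {"fingers": 0.27, "delta_pos": [-0.545, -0.049, 0.12], "yaw": 0},
    {"fingers": 0.27, "delta_pos": [-0.543, -0.049, 0.19], "yaw": 0},
    {"fingers": 0.27, "delta_pos": [-0.543, -0.049, 0.213], "yaw": 0},
    {"fingers": 0.27, "delta_pos": [-0.543, -0.049, 0.213], "yaw": 0},
    {"fingers": 0.27, "delta_pos": [-0.543, -0.049, 0.213], "yaw": 0},
  ],
)

```text
clock: 17.45
eef_pos: [0.5928, -0.121, 0.0812]
tool_rot: [0.755, 0.655, 0.023, -0.027]
ft_force: [-0.6, 0.6, 0.5]
grip_width: 0.023
grasp_force: 0.0
```

```bash
python3 -c "
from h import *
to(.6120,.0145,.080)"
```

```text
t 17.45 tcp [ 0.5928 -0.121   0.0812] board [-0.0846 -0.1568] x-ang 81.85 y [ 0.99  -0.141] w 0.023 F [-0.6  0.6  0.5] j6 1.48
delta [ 0.455 -0.     0.036]
```

>>> jog_arm(
  deltas=[
    {"fingers": 0.27, "delta_pos": [0.04, 0, 0.007], "yaw": 0},
    {"fingers": 0.27, "delta_pos": [0.08, 0, 0.01], "yaw": 0},
    {"fingers": 0.27, "delta_pos": [0.12, 0, 0.013], "yaw": 0},
    {"fingers": 0.27, "delta_pos": [0.16, 0, 0.016], "yaw": 0},
    {"fingers": 0.27, "delta_pos": [0.2, 0, 0.018], "yaw": 0},
    {"fingers": 0.27, "delta_pos": [0.24, 0, 0.021], "yaw": 0},
    {"fingers": 0.27, "delta_pos": [0.28, 0, 0.024], "yaw": 0},
    {"fingers": 0.27, "delta_pos": [0.32, 0, 0.027], "yaw": 0},
    {"fingers": 0.27, "delta_pos": [0.36, 0, 0.03], "yaw": 0},
    {"fingers": 0.27, "delta_pos": [0.4, 0, 0.032], "yaw": 0},
    {"fingers": 0.27, "delta_pos": [0.43, 0, 0.034], "yaw": 0},
    {"fingers": 0.27, "delta_pos": [0.45, 0, 0.036], "yaw": 0},
  ],
)

```text
clock: 18.65
eef_pos: [0.6114, 0.0137, 0.079]
tool_rot: [0.755, 0.655, 0.022, -0.028]
ft_force: [-0.2, -1.2, -0.9]
grip_width: 0.0232
grasp_force: 0.3
```

>>> jog_arm(
  deltas=[
    {"fingers": 0.27, "delta_pos": [0, 0, 0], "yaw": 0},
    {"fingers": 0.27, "delta_pos": [-0.1, 0, -0.01], "yaw": 0},
    {"fingers": 0.27, "delta_pos": [-0.1, 0, -0.15], "yaw": 0},
    {"fingers": 0.27, "delta_pos": [-0.1, 0, -0.25], "yaw": 0.0},
    {"fingers": 0.27, "delta_pos": [-0.1, 0, -0.25], "yaw": -0.19},
    {"fingers": 0.27, "delta_pos": [-0.1, 0, -0.25], "yaw": -0.38},
    {"fingers": 0.27, "delta_pos": [-0.1, 0, -0.25], "yaw": -0.57},
    {"fingers": 0.27, "delta_pos": [-0.1, 0, -0.25], "yaw": -0.76},
    {"fingers": 0.27, "delta_pos": [-0.1, 0, -0.25], "yaw": -0.95},
    {"fingers": 0.27, "delta_pos": [-0.1, 0, -0.25], "yaw": -1},
  ],
)

```text
clock: 19.65
eef_pos: [0.6071, -0.0228, 0.1517]
tool_rot: [0.446, 0.894, 0.031, -0.017]
ft_force: [0.3, 0.3, -1.0]
grip_width: 0.0233
grasp_force: 0.0
```

>>> jog_arm(
  deltas=[
    {"fingers": 0.27, "delta_pos": [0, 0, 0], "yaw": -0.19},
    {"fingers": 0.27, "delta_pos": [0, 0, 0], "yaw": -0.38},
    {"fingers": 0.27, "delta_pos": [0, 0, 0], "yaw": -0.57},
    {"fingers": 0.27, "delta_pos": [0, 0, 0], "yaw": -0.76},
    {"fingers": 0.27, "delta_pos": [0, 0, 0], "yaw": -0.95},
    {"fingers": 0.27, "delta_pos": [0, 0, 0], "yaw": -1},
  ],
)

```text
clock: 20.25
eef_pos: [0.6071, -0.0228, 0.1517]
tool_rot: [0.07, 0.997, 0.035, -0.004]
ft_force: [-1.1, 0.5, 0.3]
grip_width: 0.0231
grasp_force: 0.0
```

>>> jog_arm(
  deltas=[
    {"fingers": 0.27, "delta_pos": [0, 0, 0], "yaw": -0.19},
    {"fingers": 0.27, "delta_pos": [0, 0, 0], "yaw": -0.22},
    {"fingers": 0.27, "delta_pos": [0, 0, 0], "yaw": -0.22},
  ],
)

```text
clock: 20.55
eef_pos: [0.6072, -0.0226, 0.1518]
tool_rot: [-0.013, 0.999, 0.036, -0.001]
ft_force: [0.5, -0.1, 0.4]
grip_width: 0.0232
grasp_force: 0.0
```

```bash
python3 -c "
from h import *
rings()
C,S=np.cos(TH),np.sin(TH)
for w in((-.084,.003),(-.019,-.001)):
  xy=G+np.array([C*w[0]-S*w[1],S*w[0]+C*w[1]]); to(*xy,.0795)"
```

```text
px 335 123 world 0.547 -0.0081 r 0.022 board [-0.1216 -0.0408]
px 391 215 world 0.6151 0.0388 r 0.0183 board [-0.0501  0.0007]
px 596 221 world 0.6237 0.2216 r 0.0189 board [-0.0275  0.1823]
px 140 258 world 0.6528 -0.1562 r 0.0133 board [-0.0275 -0.1966]
t 20.6 tcp [ 0.6072 -0.0225  0.1518] board [-0.0627 -0.0598] x-ang -178.46 y [-0.027  0.997] w 0.023 F [-0.6 -0.8 -0.5] j6 -0.1
delta [0.081 0.188 0.255]
t 20.6 tcp [ 0.6072 -0.0225  0.1518] board [-0.0627 -0.0598] x-ang -178.46 y [-0.027  0.997] w 0.023 F [-0.6 -0.8 -0.5] j6 -0.1
delta [-0.136  0.185  0.255]
```

>>> jog_arm(
  deltas=[
    {"fingers": 0.27, "delta_pos": [0.05, 0.1, 0], "yaw": 0},
    {"fingers": 0.27, "delta_pos": [0.081, 0.188, 0], "yaw": 0},
    {"fingers": 0.27, "delta_pos": [0.081, 0.188, 0.03], "yaw": 0},
    {"fingers": 0.27, "delta_pos": [0.081, 0.188, 0.08], "yaw": 0},
    {"fingers": 0.27, "delta_pos": [0.081, 0.188, 0.16], "yaw": 0},
    {"fingers": 0.27, "delta_pos": [0.081, 0.188, 0.22], "yaw": 0},
    {"fingers": 0.27, "delta_pos": [0.081, 0.188, 0.253], "yaw": 0},
    {"fingers": 0.27, "delta_pos": [0.081, 0.188, 0.253], "yaw": 0},
  ],
)

```text
clock: 21.4
eef_pos: [0.5799, 0.0382, 0.0782]
tool_rot: [-0.014, 0.999, 0.035, -0.003]
ft_force: [0.7, -0.4, 0.2]
grip_width: 0.0231
grasp_force: 0.0
```

```bash
python3 -c "
from h import *
C,S=np.cos(TH),np.sin(TH)
for w in((-.019,-.001),):
  xy=G+np.array([C*w[0]-S*w[1],S*w[0]+C*w[1]]); to(*xy,.0800)
rings()"
```

```text
t 21.4 tcp [0.5799 0.0382 0.0782] board [-0.0853  0.0029] x-ang -178.37 y [-0.028  0.997] w 0.0231 F [ 0.7 -0.4  0.2] j6 0.0
delta [-0.221 -0.002 -0.007]
px 223 185 world 0.5468 -0.0081 r 0.0221 board [-0.1218 -0.0408]
px 319 306 world 0.6148 0.0386 r 0.0181 board [-0.0504  0.0006]
px 610 308 world 0.6233 0.2203 r 0.0188 board [-0.028   0.1811]
```

>>> jog_arm(
  deltas=[
    {"fingers": 0.27, "delta_pos": [-0.025, 0, -0.002], "yaw": 0},
    {"fingers": 0.27, "delta_pos": [-0.05, 0, -0.003], "yaw": 0},
    {"fingers": 0.27, "delta_pos": [-0.075, -0.001, -0.004], "yaw": 0},
    {"fingers": 0.27, "delta_pos": [-0.1, -0.001, -0.005], "yaw": 0},
    {"fingers": 0.27, "delta_pos": [-0.125, -0.001, -0.006], "yaw": 0},
    {"fingers": 0.27, "delta_pos": [-0.15, -0.001, -0.006], "yaw": 0},
    {"fingers": 0.27, "delta_pos": [-0.175, -0.002, -0.006], "yaw": 0},
    {"fingers": 0.27, "delta_pos": [-0.2, -0.002, -0.006], "yaw": 0},
    {"fingers": 0.27, "delta_pos": [-0.22, -0.002, -0.006], "yaw": 0},
    {"fingers": 0.27, "delta_pos": [-0.226, -0.002, -0.006], "yaw": 0},
    {"fingers": 0.27, "delta_pos": [-0.226, -0.002, -0.006], "yaw": 0},
    {"fingers": 0.27, "delta_pos": [-0.226, -0.002, -0.006], "yaw": 0},
  ],
)

```text
clock: 22.65
eef_pos: [0.6486, 0.0399, 0.0815]
tool_rot: [-0.015, 0.999, 0.036, -0.001]
ft_force: [-1.0, -0.7, -0.5]
grip_width: 0.0231
grasp_force: 0.0
```

>>> jog_arm(
  deltas=[
    {"fingers": 0.27, "delta_pos": [0.06, 0, 0], "yaw": 0},
    {"fingers": 0.27, "delta_pos": [0.06, 0, -0.15], "yaw": 0},
    {"fingers": 0.27, "delta_pos": [0.06, 0, -0.3], "yaw": 0.0},
    {"fingers": 0.27, "delta_pos": [0.06, 0, -0.4], "yaw": 0.0},
    {"fingers": 0.27, "delta_pos": [0.3, 0, -0.5], "yaw": 0.0},
    {"fingers": 0.27, "delta_pos": [0.4, 0, -0.5], "yaw": 0.0},
    {"fingers": 0.27, "delta_pos": [0.4, 0, -0.5], "yaw": 0.0},
    {"fingers": 0.27, "delta_pos": [0.4, 0, -0.5], "yaw": 0.0},
    {"fingers": 0.27, "delta_pos": [0.4, 0, -0.5], "yaw": 0.0},
    {"fingers": 0.27, "delta_pos": [0.4, 0, -0.5], "yaw": 0.0},
  ],
)

```text
clock: 23.65
eef_pos: [0.5306, 0.0258, 0.2313]
tool_rot: [-0.015, 0.999, 0.036, -0.001]
ft_force: [0.3, 0.2, 0.4]
grip_width: 0.0231
grasp_force: 0.0
```

```bash
python3 -c "
from h import *
st()
pair('p5a.png'); b=cam('side')['image'][110:280,270:440]; a=cv2.imread('pics/p5a.png')[:,:440]
z=cam('side')['image'][150:220,340:410]
cv2.imwrite('pics/p5.png',np.hstack([a,cv2.resize(z,(240,240))[:,:,::-1]]))"
```

```text
t 23.65 tcp [0.5306 0.0258 0.2313] board [-0.1353 -0.0058] x-ang -178.3 y [-0.03   0.997] w 0.0231 F [0.3 0.2 0.4] j6 -0.02
```

View pics/p5.png

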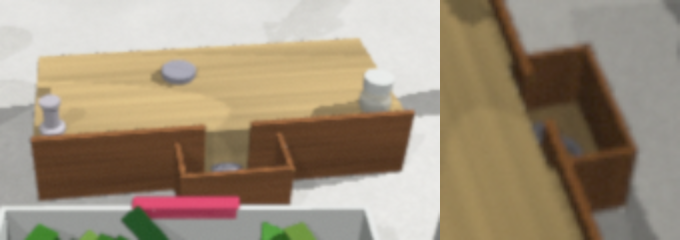

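The board now holds only the disc, with a collar visible in the pocket at (228,168). I'll check the height of the top one.

```bash
python3 -c "
from h import *
for n in('scene','side','wrist'):
    c=cam(n); d=c['range_z']; v,u=np.mgrid[:400,:640]
    P=np.stack([(u-c['cx'])/c['fx']*d,(v-c['cy'])/c['fy']*d,d],-1); W=(P-c['t'])@c['R']
    D=W[...,:2]-G; C,S=np.cos(TH),np.sin(TH); bx=C*D[...,0]+S*D[...,1]; by=-S*D[...,0]+C*D[...,1]
    s=cv2.cvtColor(c['image'],cv2.COLOR_RGB2HSV)[...,1]
    m=(d>0)&(bx>-.012)&(bx<.064)&(abs(by)<.05)&(s<75)
    q=np.stack([bx[m],by[m],W[...,2][m],u[m],v[m]],1); print(n,len(q))
    if len(q): print(np.percentile(q,[0,10,50,90,100],axis=0).round(3))
"
```

```text
scene 65
[[-6.00e-03 -2.10e-02  2.20e-02  3.25e+02  2.51e+02]
 [-5.00e-03 -1.70e-02  2.40e-02  3.27e+02  2.51e+02]
 [ 8.00e-03 -5.00e-03  3.00e-02  3.32e+02  2.53e+02]
 [ 2.50e-02  1.00e-02  4.00e-02  3.38e+02  2.55e+02]
 [ 2.80e-02  1.80e-02  4.10e-02  3.40e+02  2.55e+02]]
side 35
[[-6.000e-03 -2.700e-02  0.000e+00  3.640e+02  1.640e+02]
 [ 1.100e-02 -8.000e-03  4.000e-03  3.674e+02  1.864e+02]
 [ 3.900e-02  4.000e-03  1.300e-02  3.760e+02  1.900e+02]
 [ 4.800e-02  1.500e-02  3.500e-02  3.800e+02  1.936e+02]
 [ 5.200e-02  4.800e-02  9.000e-02  3.810e+02  1.940e+02]]
wrist 175
[[-6.000e-03 -2.100e-02  6.000e-03  3.040e+02  2.880e+02]
 [ 2.000e-02 -1.600e-02  1.500e-02  3.080e+02  2.890e+02]
 [ 2.400e-02 -5.000e-03  3.900e-02  3.160e+02  2.920e+02]
 [ 4.500e-02  7.000e-03  4.200e-02  3.250e+02  2.956e+02]
 [ 4.800e-02  1.300e-02  7.500e-02  3.290e+02  2.970e+02]]
```

All three are in the pocket, with the top of the pile at about 42 mm, below the 75 mm rim. Handing in.

```bash
python3 -c "
from workcell import bot
print(bot.job_done())"
```

```text
the job is handed in; nothing more can be done
None
```

All three collars were swept through the gate one at a time and lie inside the pocket, in a pile topping out at about 42 mm; the disc stayed where it was, nothing else was seen to move, and the job was handed in at about 24 s (no verdict came back).

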